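Hitch the specimen sled to the bench dock pin

TASK

Take the small metal sled that carries the specimen pot by its upright grip post and push the mouth of its hook straight onto the dock's headed pin until the pin is fully home and the sprung latch flips shut behind it. Then pull the sled gently back, with about 10 N, to prove that the latch holds the pin, and leave it hitched and let go, lying flat with the pot standing in its pocket. Be gentle (never more than 25 N between hook and pin) and leave the other things on the bench where they are.

Things in the scene. Friction and masses are not known exactly. Their poses are not given: they have to be found in the camera images.
- sled_grip (a point): Middle of the sled's grip, 42 mm above the bench when the sled lies flat: an upright grey plastic post, 16 (x) by 20 (y) mm, its top 65 mm above the bench, on a 24 x 32 mm foot that ends 10 mm above the bench. Axes as the sled's: x = the way the hook's mouth looks, y = to its left, z up along the post. Free at both y sides; the pot stands behind it.
- sled: The loose sled, 0.45 kg, bare metal; origin on its underside, straight below the grip post. Deck 6 mm thick, flat on the bench, x = -95 to +12 mm, 70 mm wide. Pot pocket 60 x 60 mm, walls 20 mm high, centred at x = -62 mm. Hook: steel fork in front, x = 6 to 102 mm, 60 mm wide over the tips, 9 to 21 mm above the bench.
- sled_seat (a point): The place in the hook's slot where the pin's axis lies when fully home: 52 mm ahead of the grip post's axis along the sled's x, 15 mm above the bench; axes as the sled's. The slot lies along the sled's x axis, is 16 mm wide, ends 6 mm behind this point and opens 29 mm ahead of it into a flared lead-in, about 44 mm wide inside at the tips (48 mm ahead).
- latch (a joint): Sprung dark steel latch finger in the hook, hinged at the right of the mouth. 0 rad = shut, slanting inward across the slot. The pin pushes it in and aside (0.4 to 0.7 rad), which takes about 3 to 6 N; it springs back to 0 behind the pin only in the last 2 to 4 mm before the pin is home. Shut, it stops the pin after 5 to 8 mm of pulling back and bears a firm pull.
- dock: Fixed dock: aluminium foot plate 68 x 60 x 4 mm, x = -22 to +46 mm. Origin on the bench under the middle of its dark slot; x = the slot and the way the hook is pushed on. On y = 0 stands a steel pin, 12 mm diameter, with a 24 mm head 30 to 36 mm above the bench; the hook must pass under the head. The pin is clamped up to 14 mm either way of the origin along x: not measured, see or feel it.
- pot_mid (a point): Specimen pot with a yellow lid, 49 mm in diameter and 65 mm high (0.075 kg), standing loose in the sled's pocket with its foot 6 mm above the bench; the point is 30 mm above its foot on its axis (its z axis).
- timer: White bench timer, 32 x 66 x 67 mm, to be left alone; origin at the middle of the underside. Also to be left alone, lying at the bench's front edge within 0.33 m of the robot's axis or close by: a black mouse (39 mm high), two cassettes, forceps and a slide mailer (all under 16 mm high); and the shut laptop behind.
- spare_pot: Specimen pot with a white lid, 49 mm wide, 65 mm high, standing on the bench, to be left alone; origin at the middle of the underside.

How it is judged (in metres and radians):
On the way, in this order (a step that is already met when the one before it is completed fails the run):
1. the pin is in the hook's slot and holds the latch pushed open (value of joint latch above 0.2 rad and x of pin_c0 in the frame of sled_seat between -0.003 and 0.03 m and y of pin_c0 in the frame of sled_seat between -0.005 and 0.005 m), for 0.05 s.
2. the latch has sprung shut (under 0.1 rad) behind the pin in the slot (value of joint latch below 0.1 rad and x of pin_c0 in the frame of sled_seat between -0.003 and 0.01 m and y of pin_c0 in the frame of sled_seat between -0.004 and 0.004 m), for 0.15 s.
3. the sled is pulled back with more than 3 N against the shut latch (value of joint latch below 0.15 rad and x of pin_c0 in the frame of sled_seat between 0.003 and 0.01 m and contact force between sled and dock above 3 N and y of pin_c0 in the frame of sled_seat between -0.004 and 0.004 m), for 0.15 s.
At the end, for the whole second after the job is handed in: The latch is shut (under 0.1 rad) with the pin behind it in the slot (home to 10 mm back, within 4 mm of its middle), the sled lies flat (within 0.06 rad, grip within 5 mm of its lying height) and at rest, and the pot stands upright (within 0.15 rad) in its pocket (all of step 2 and angle between sled's own z axis and vertical below 0.06 rad and height (world z) of sled_grip between 0.037 and 0.047 m and angle between pot_mid's own z axis and vertical below 0.15 rad and horizontal distance between pot_mid and sled_grip below 0.07 m and height (world z) of pot_mid below 0.043 m and linear speed of sled below 0.01 m/s); the robot touches nothing.
It fails at once if more than 25 N between the sled's hook or latch and the dock or its pin (contact force between sled and dock above 25 N).
It fails at once if the pot tips by more than 0.5 rad (angle between pot_mid's own z axis and vertical above 0.5 rad).
It fails at once if one of the other things on the bench is moved by more than 20 mm (distance of any of mouse_c0, cassette_a_c0, cassette_b_c0, forceps_c0, timer, spare_pot, slide_box_c0 from where it was at the start of the episode above 0.02 m).
It also fails if it takes over 58 s, if anything falls off the work surface, if the arm or the gripper's body presses on something with over 40 N, if the wrist force passes 120 N, or if a joint passes its speed limit or range.

ROBOT

A 7-joint arm with a two-finger parallel gripper is mounted at the origin on a cart in front of the work surface, level with it; the furniture and walls round the work are solid. World frame = base frame: x ahead of the robot, y to its left, z up, the work surface at z = 0. Lengths are in m, angles in degrees, forces in N, time in s.
With the tool pointing down it reaches from about 0.425 to 0.875 m from the base axis. Payload 4.7 kg.
Tool frame: the origin (TCP) lies midway between the tips of the shut fingers; the grasp point (between the pads) lies 19 mm behind it; y points along the fingers, x is the direction in which the jaws open and shut, and the axes are right-handed (so a half turn about y gives the same grasp; the last joint's range is limited). The gripper opens to 87 mm and grips with 3 to 60 N. Pads are 19 mm wide; open, the fingers measure 117 mm over their backs; the gripper's body (75 mm by 190 mm) begins 51 mm behind the grasp point.
Start: joints at [-70.353, 18.392, -4.016, 83.108, 1.295, 78.541, -3.26], TCP at [0.21, 0.615, 0.223] pointing down, gripper open.
Joint ranges: [-163.93, 163.93], [-17.29, 119.83], [-79.2, 71.16], [3.27, 140.29], [-89.18, 269.18], [5.43, 117.66], [-154.24, 154.24]. Speed limits (degrees/s): [147.25, 147.25, 180, 180, 180, 180, 180].

INTERFACE

Orientations are given as [roll, pitch, yaw] about the fixed x, y, z axes, in that order (R = Rz(yaw) Ry(pitch) Rx(roll)).
In Python, from cell import env gives the robot as it stands.
- The arm moves only by the tool carry_out, never from a script. Its argument "targets" is a list of rows, each a list of 2 entries, a list of its own where there are three numbers: the shift along the tool's x, y, z in mm, then the turn, a rotation vector about the tool's x, y, z in degrees. A call has 1 to 12 rows; each row shifts and turns the commanded pose from where the row before left it, along the tool's axes as they then stand; what a row does not reach is not made up. A row lasts 1/10 s, in which the tool goes at most 50 mm and 8.59 degrees, less where a joint would pass 70% of its speed; a pose out of reach is approached as far as the arm can. A call with a gripper value outside its range is refused whole. "jaw" is the opening, from 0 (shut) to 1 (fully open), set as the call begins (left out, the last holds). The fingers move at their own pace and stop on an object; "squeeze" is the grip in N (left out, the last holds). Time passes only in rows, so rows that do not move let the fingers close. It gives the time, the measured TCP pose, the force and the opening at its end, in the units of the state.
- env.get_obs(): the state, without advancing time (a new reading comes with each control period).
- env.read_camera(name): name is "scene" or "top" or "wrist"; returns the picture (420x560x3 uint8, red, green, blue); there is no depth.
- env.get_calibration(name): a dict with "fx", "fy", "cx", "cy" (pixels), "D" ([k1, k2, p1, p2, k3] as OpenCV has them; the pictures are not rectified), "R" (3x3) and "t" (3): a world point X has camera coordinates R X + t; the wrist camera has in their place "hand_eye" (4x4, takes a point from camera to tool coordinates, whose origin is the TCP and whose axes are the tool frame's). Camera axes: x right, y down, z forward; pixel columns grow to the right and rows downward; lengths in m; the calibration is good to about 2 mm. A picture is of the moment at which its call begins: read the wrist's pose just before it. get_calibration takes no time and is no camera call.
- env.sign_off(): hands the job in, once; it reports no verdict.
Trained networks look in the newest picture that a camera, given by its name, has taken for a name from the list of things; names that differ only in an ending like _2 or _b are one class to them, and where a whole thing is asked for, a point or a joint stands for the part that bears it (a point fixed in the world has none). Each returns a list of dicts, best first, with "p" (0 to 1); they miss things now and then, are a little off and sometimes report something else, mostly with a low value. They report only what shows in the picture. A call takes as long as a camera call.
- env.outline_of(camera, label): "mask" (420x560 bool, what is visible of it) and "xy" ([column, row] in pixels, amid what is visible of it).
The state is a dict: "time_s": time; "qpos": joint angles; "joint_velocities": joint speeds; "effort": joint torques, N m; "tool_pos": TCP position; "tool_rot": TCP orientation; "force": force on the tool from outside, world axes, zero at the start; "wrist_torque": the same for the moment, N m; "grip_width": finger opening in m.
Only numpy, scipy, OpenCV 4.12 (cv2) and the standard library are available. Lean on these libraries where they do the work, as an engineer would, in place of code of your own. Each camera call takes 0.05 s, during which the arm holds its last target.

## Working session

There is one attempt and no reset: what is moved stays moved. The work goes in short steps, Python scripts to look and compute and a tool call to move; the robot and the scene stay as the last step left them, time stands still between calls to the robot, and variables do not carry over. Pictures are saved under pics/ and viewed, and the job is handed in when it is done.

Besides the shell and the picture viewer there is one more tool, called as name(argument=value, ...) on one line, values as JSON. carry_out: Moves the arm, as the interface text tells. Its arguments: {"type":"object","properties":{"targets":{"type":"array","items":{"type":"array"}},"jaw":{"type":"number"},"squeeze":{"type":"number"}},"required":["targets"]}

```bash
ls; mkdir -p pics; cat > h.py <<'E'
import numpy as np, cv2
from cell import env
from scipy.spatial.transform import Rotation as Ro
np.set_printoptions(precision=4,suppress=True)
def cam(n):
    c=env.get_calibration(n); K=np.array([[c['fx'],0,c['cx']],[0,c['fy'],c['cy']],[0,0,1.]]); D=np.array(c['D'],float)
    if 'R' in c: return K,D,np.array(c['R']),np.array(c['t'])
    o=env.get_obs(); T=np.eye(4); T[:3,:3]=Ro.from_euler('xyz',o['tool_rot'],degrees=True).as_matrix(); T[:3,3]=o['tool_pos']
    M=np.linalg.inv(T@np.array(c['hand_eye'])); return K,D,M[:3,:3],M[:3,3]
def toplane(C,uv,z):
    K,D,R,t=C; p=cv2.undistortPoints(np.array(uv,float).reshape(-1,1,2),K,D).reshape(-1,2)
    d=np.c_[p,np.ones(len(p))]@R; c=-R.T@t; return c+d*((z-c[2])/d[:,2])[:,None]
def proj(C,X):
    K,D,R,t=C; return cv2.projectPoints(np.array(X,float).reshape(-1,3),cv2.Rodrigues(R)[0],t,K,D)[0].reshape(-1,2)
def save(n,im): cv2.imwrite('pics/'+n,cv2.cvtColor(im,cv2.COLOR_RGB2BGR))
E
python3 - <<'E'
from h import *
o=env.get_obs(); print(o)
for n in ['scene','top','wrist']:
    C=cam(n); im=env.read_camera(n); save(n+'0.png',im); print(n,C[0][0,0],-C[2].T@C[3],C[2][2])
    for l in ['sled','sled_grip','dock','pot_mid','timer','spare_pot','latch']:
        try:
            r=env.outline_of(n,l)
            print(n,l,[(round(q['p'],2),q['xy'],int(q['mask'].sum())) for q in r][:3])
        except Exception as e: print(l,e)
print(env.get_obs()['time_s'])
E
```

```text
pics
{'time_s': 0.0, 'qpos': array([-70.3527,  18.4386,  -4.0146,  83.1736,   1.295 ,  78.5414,
        -3.2592]), 'joint_velocities': array([-0.0992,  0.0926,  0.0005, -0.1153, -0.0435,  0.0213, -0.0721]), 'effort': array([ -0.0008, -49.1284,  -0.4044, -31.253 ,  -0.0639,   0.0437,
         0.0002]), 'tool_pos': array([0.2098, 0.6146, 0.2215]), 'tool_rot': array([-90.006 ,   0.1084,  71.1624]), 'force': array([0.5474, 0.697 , 0.3512]), 'wrist_torque': array([ 0.0687, -0.0538,  0.0096]), 'grip_width': 0.08713401742104118}
scene 385.7586907791841 [ 0.2363 -0.8204  0.5691] [ 0.3102  0.7287 -0.6105]
scene sled [(0.86, [248.6, 213.0], 1120)]
scene sled_grip [(0.6, [249.6, 211.9], 1114)]
scene dock [(0.88, [269.7, 270.8], 876), (0.44, [237.1, 183.8], 557)]
scene pot_mid [(0.66, [236.0, 183.0], 516)]
scene timer []
scene spare_pot [(0.69, [364.0, 240.7], 804), (0.2, [269.9, 272.9], 903)]
scene latch []
top 476.39662445788287 [ 0.4107 -0.1958  0.9148] [ 0.0858 -0.0001 -0.9963]
top sled [(0.59, [251.4, 230.5], 2348), (0.48, [358.2, 248.0], 1159)]
top sled_grip [(0.76, [250.7, 233.7], 2430)]
top dock [(0.7, [358.2, 247.7], 1168)]
top pot_mid [(0.95, [215.2, 234.3], 653)]
top timer [(0.63, [376.4, 180.7], 530)]
top spare_pot [(0.78, [373.0, 142.1], 658), (0.2, [375.7, 179.8], 537)]
top latch []
wrist 302.11750115902794 [0.1314 0.642  0.3854] [ 0.2871 -0.0986 -0.9528]
wrist sled []
wrist sled_grip []
wrist dock []
wrist pot_mid []
wrist timer []
wrist spare_pot []
wrist latch []
1.2
```

```bash
python3 -c "
import cv2
a=cv2.imread('pics/top0.png')[100:330,130:470]; cv2.imwrite('pics/top0c.png',cv2.resize(a,None,fx=2.3,fy=2.3,interpolation=cv2.INTER_CUBIC))"
```

```text
(no output)
```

View pics/top0.png

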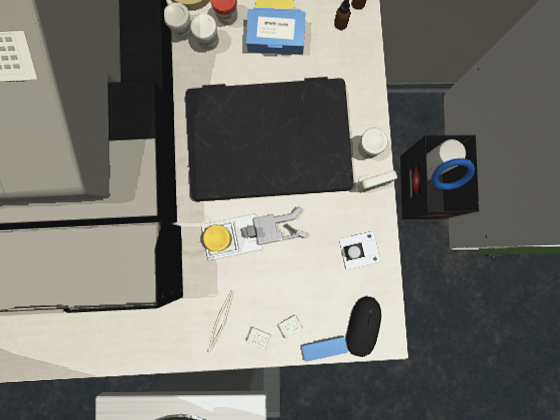

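View pics/top0c.png

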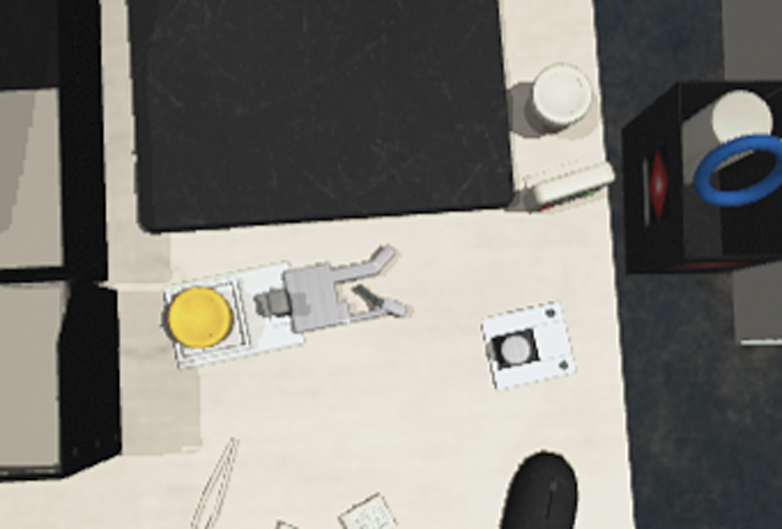

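View pics/scene0.png

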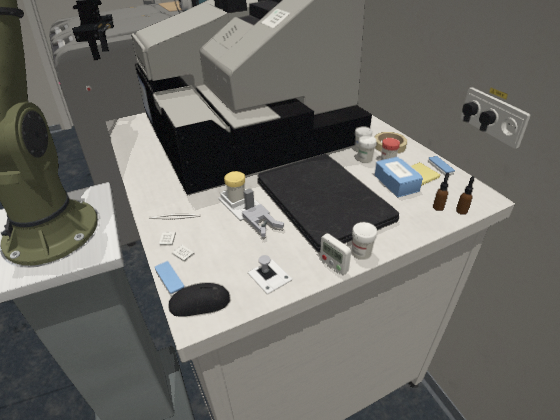

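```bash
python3 - <<'E'
import cv2
a=cv2.imread('pics/top0.png')
cv2.imwrite('pics/z1.png',cv2.resize(a[195:270,190:320],None,fx=6,fy=6,interpolation=cv2.INTER_CUBIC))
cv2.imwrite('pics/z2.png',cv2.resize(a[220:280,325:395],None,fx=9,fy=9,interpolation=cv2.INTER_CUBIC))
E
```

```text
(no output)
```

View pics/z1.png

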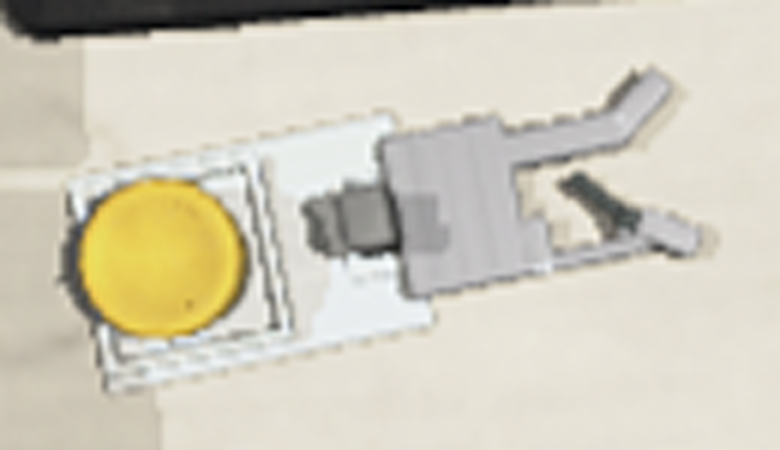

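View pics/z2.png

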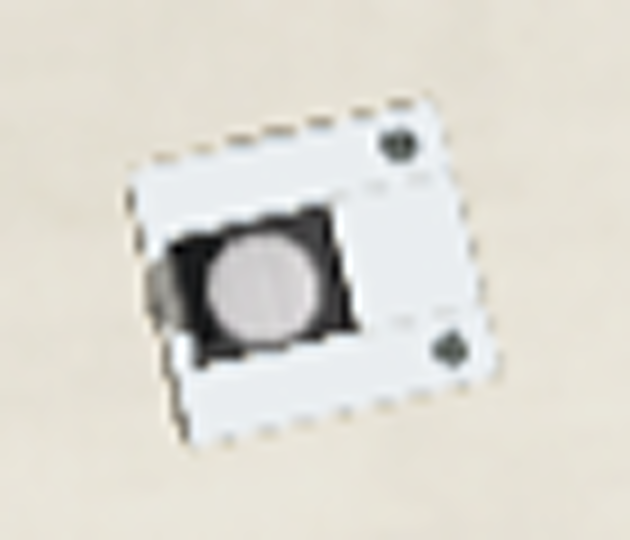

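```bash
cat > est.py <<'E'
from h import *
C=cam('top')
def full(p,f,o): return (np.array(p,float)+.5)/f-.5+np.array(o)
def rigid(M,W):
    m,w=M.mean(0),W.mean(0); a=M-m;b=W-w
    th=np.arctan2((a[:,0]*b[:,1]-a[:,1]*b[:,0]).sum(),(a*b).sum()); R=np.array([[np.cos(th),-np.sin(th)],[np.sin(th),np.cos(th)]])
    t=w-R@m; return th,t,W-(M@R.T+t)
d=toplane(C,full([(132,172),(433,95),(495,375),(188,447)],9,(325,220)),.004)[:,:2]
M=np.array([(-22,30),(46,30),(46,-30),(-22,-30)])/1e3
th,t,r=rigid(M,d); print('dock',np.degrees(th),t,r*1e3)
hd=toplane(C,full([(263,290)],9,(325,220)),.036)[0,:2]; R=np.array([[np.cos(th),-np.sin(th)],[np.sin(th),np.cos(th)]])
print('pin',hd,'in dock',R.T@(hd-t)*1e3)
s=toplane(C,full([(68,185),(392,112),(432,325),(108,390)],6,(190,195)),.006)[:,:2]
M=np.array([(-95,35),(12,35),(12,-35),(-95,-35)])/1e3
th,t,r=rigid(M,s); print('sled',np.degrees(th),t,r*1e3)
print('pot',toplane(C,full([(163,257)],6,(190,195)),.071))
R=np.array([[np.cos(th),-np.sin(th)],[np.sin(th),np.cos(th)]])
print('sled pot exp',t+R@[-.062,0],'seat',t+R@[.052,0], 'tip ctr',t+R@[.1,0])
print('tips',toplane(C,full([(665,80),(703,245)],6,(190,195)),.021), t+R@[.102,.03], t+R@[.102,-.03])
for n,q in [('timer',(376,180)),('spare',(373,142))]: print(n,toplane(C,[q],.066))
print(toplane(C,[(350,190),(190,200),(190,85),(365,325),(325,350)],.02))
E
python3 est.py
```

```text
dock -77.89096826669417 [ 0.4129 -0.3293] [[-0.7331 -1.8025]
 [ 0.7662  0.3915]
 [ 0.1122  1.3466]
 [-0.1453  0.0645]]
pin [ 0.4116 -0.3258] in dock [-3.6589 -0.4978]
sled -78.6775341152233 [ 0.4506 -0.138 ] [[-1.7739 -1.3308]
 [-0.3836  0.3101]
 [ 0.3782  1.6405]
 [ 1.7794 -0.6199]]
pot [[ 0.4391 -0.0787  0.071 ]]
sled pot exp [ 0.4384 -0.0772] seat [ 0.4608 -0.189 ] tip ctr [ 0.4702 -0.2361]
tips [[ 0.4949 -0.2293  0.021 ]
 [ 0.443  -0.2405  0.021 ]] [ 0.5    -0.2322] [ 0.4412 -0.2439]
timer [[ 0.5399 -0.3642  0.066 ]]
spare [[ 0.6094 -0.3606  0.066 ]]
[[ 0.5282 -0.3236  0.02  ]
 [ 0.5119 -0.0208  0.02  ]
 [ 0.7354 -0.019   0.02  ]
 [ 0.2766 -0.3461  0.02  ]
 [ 0.232  -0.2714  0.02  ]]
```

```bash
python3 - <<'E'
from h import *
S=cam('scene');T=cam('top')
pts=[(0,0,0),(.25,0,0),(.3,0,0),(.3,.2,0),(.3,.5,0),(.21,.615,.22),(.45,0,0),(.45,.2,0)]
for p,a,b in zip(pts,proj(S,pts),proj(T,pts)): print(p,a,b)
# candidates: black box near face top in top image, rays at z
for z in (0,.05,.1,.15,.2,.3): print(z,toplane(T,[(182,296),(178,224),(105,197),(120,85),(160,85)],z)[:,:2].round(3).tolist())
E
```

```text
(0, 0, 0) [ 50.4874 230.9912] [178.8605 477.3619]
(0.25, 0, 0) [154.6127 203.2688] [179.9886 339.3645]
(0.3, 0, 0) [174.3305 198.0965] [180.222  312.4862]
(0.3, 0.2, 0) [160.5019 161.2128] [ 74.8532 313.3345]
(0.3, 0.5, 0) [145.9046 121.5732] [-82.3494 314.4735]
(0.21, 0.615, 0.22) [101.4702  55.1114] [-281.7332  398.194 ]
(0.45, 0, 0) [230.7163 183.4234] [180.9356 233.3001]
(0.45, 0.2, 0) [210.0185 149.7019] [ 77.0135 234.2136]
0 [[0.331, -0.003], [0.468, 0.006], [0.522, 0.148], [0.744, 0.123], [0.743, 0.044]]
0.05 [[0.335, -0.014], [0.465, -0.005], [0.515, 0.129], [0.726, 0.106], [0.725, 0.031]]
0.1 [[0.34, -0.024], [0.462, -0.016], [0.509, 0.11], [0.708, 0.088], [0.707, 0.018]]
0.15 [[0.344, -0.035], [0.459, -0.027], [0.503, 0.091], [0.689, 0.071], [0.689, 0.005]]
0.2 [[0.348, -0.045], [0.455, -0.038], [0.497, 0.073], [0.671, 0.054], [0.67, -0.008]]
0.3 [[0.357, -0.066], [0.449, -0.06], [0.485, 0.035], [0.635, 0.019], [0.634, -0.035]]
```

View pics/wrist0.png

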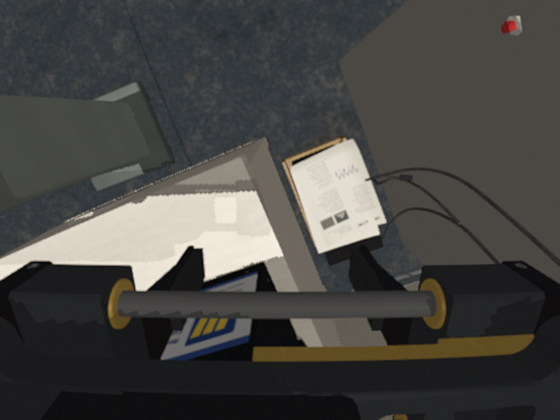

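```bash
python3 - <<'E'
import cv2
a=cv2.imread('pics/scene0.png')
cv2.imwrite('pics/z3.png',cv2.resize(a[0:260,40:400],None,fx=2.2,fy=2.2,interpolation=cv2.INTER_CUBIC))
E
```

```text
(no output)
```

View pics/z3.png

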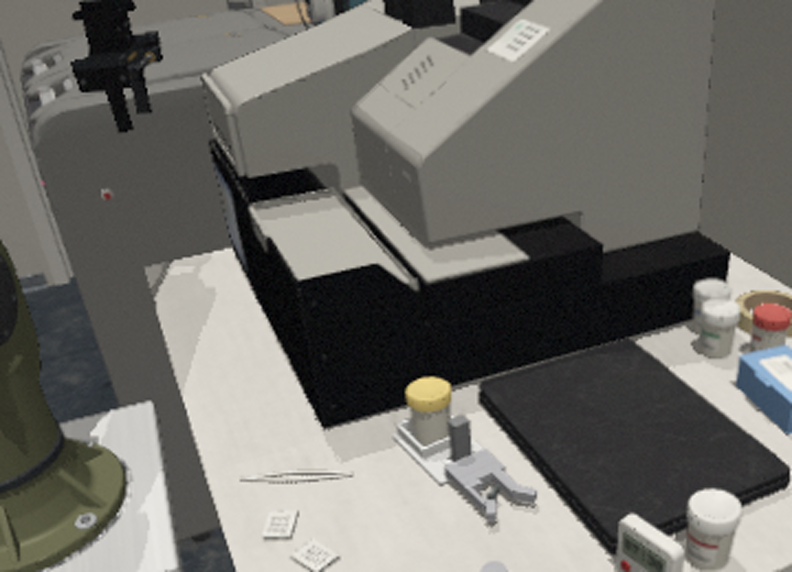

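```bash
python3 - <<'E'
from h import *
S=cam('scene');T=cam('top')
K,D,R,t=S; c=-R.T@t
def planeX(cr,x):
    uv=[(cr[0]/2.2+40,cr[1]/2.2)]
    p=cv2.undistortPoints(np.array(uv,float).reshape(-1,1,2),K,D).reshape(-1,2); d=R.T@np.r_[p[0],1]; return c+d*(x-c[0])/d[0]
for n,q in [('foot',(322,425)),('boxtop',(300,290)),('platecorner',(270,240)),('plate2',(250,207)),('blackfar',(212,145)),('arm lo',(238,175)),('arm hi',(205,75)),('armtop-back',(410,30)),('arm2 lo',(425,240)),('arm2 hi',(355,110)),('arm2 up',(430,40)),('gripper',(120,90))]:
    print(n,[planeX(q,x).round(3).tolist() for x in (.3,.33,.4,.5,.6)])
E
```

```text
foot [[0.3, -0.274, 0.194], [0.33, -0.017, 0.017], [0.4, 0.584, -0.396], [0.5, 1.441, -0.985], [0.6, 2.299, -1.575]]
boxtop [[0.3, -0.3, 0.32], [0.33, -0.055, 0.203], [0.4, 0.517, -0.071], [0.5, 1.334, -0.463], [0.6, 2.151, -0.854]]
platecorner [[0.3, -0.171, 0.306], [0.33, 0.134, 0.181], [0.4, 0.848, -0.108], [0.5, 1.867, -0.522], [0.6, 2.886, -0.936]]
plate2 [[0.3, -0.052, 0.292], [0.33, 0.31, 0.161], [0.4, 1.155, -0.144], [0.5, 2.362, -0.58], [0.6, 3.569, -1.016]]
blackfar [[0.3, 0.326, 0.245], [0.33, 0.866, 0.093], [0.4, 2.126, -0.264], [0.5, 3.925, -0.772], [0.6, 5.725, -1.281]]
arm lo [[0.3, 0.008, 0.303], [0.33, 0.398, 0.178], [0.4, 1.309, -0.115], [0.5, 2.609, -0.533], [0.6, 3.91, -0.951]]
arm hi [[0.3, 0.178, 0.362], [0.33, 0.648, 0.265], [0.4, 1.746, 0.037], [0.5, 3.313, -0.288], [0.6, 4.881, -0.613]]
armtop-back [[0.3, -0.606, 0.529], [0.33, -0.504, 0.509], [0.4, -0.268, 0.465], [0.5, 0.069, 0.401], [0.6, 0.406, 0.337]]
arm2 lo [[0.3, -0.602, 0.472], [0.33, -0.5, 0.426], [0.4, -0.26, 0.319], [0.5, 0.083, 0.166], [0.6, 0.425, 0.013]]
arm2 hi [[0.3, -0.534, 0.492], [0.33, -0.399, 0.455], [0.4, -0.084, 0.371], [0.5, 0.367, 0.249], [0.6, 0.817, 0.128]]
arm2 up [[0.3, -0.621, 0.529], [0.33, -0.527, 0.51], [0.4, -0.308, 0.465], [0.5, 0.005, 0.402], [0.6, 0.318, 0.338]]
gripper [[0.3, -3.311, 1.089], [0.33, -4.485, 1.334], [0.4, -7.222, 1.905], [0.5, -11.134, 2.722], [0.6, -15.045, 3.538]]
```

carry_out(targets=[[[0, -45, 0], [0, 0, 0]], [[0, -45, 0], [0, 0, 0]], [[0, -45, 0], [0, 0, 0]], [[0, -45, 0], [0, 0, 0]], [[0, -45, 0], [0, 0, 0]], [[0, -45, 0], [0, 0, 0]], [[0, -45, 0], [0, 0, 0]], [[0, 0, 0], [0, 0, 0]]])

```text
time_s: 2.0
tool_pos: [0.2099, 0.6158, 0.5454]
tool_rot: [-90.0, -0.8, 71.2]
force: [0.1, -0.0, 0.2]
grip_width: 0.087
```

```bash
cat > plan.py <<'E'
from h import *
def plan(wps,yaw1,step=45,wstep=8):
    """waypoints world, from current; print tool rows"""
    o=env.get_obs(); p=np.array(o['tool_pos']); R0=Ro.from_euler('xyz',o['tool_rot'],degrees=True)
    pts=[p]+[np.array(w,float) for w in wps]; L=[np.linalg.norm(b-a) for a,b in zip(pts,pts[1:])]
    Rt=Ro.from_euler('xyz',[-90,0,yaw1],degrees=True); rv=(R0.inv()*Rt).as_rotvec()
    tot=sum(L); n=int(np.ceil(max(tot*1e3/step,np.degrees(np.linalg.norm(rv))/wstep)))
    print('n',n,'rv',np.degrees(rv)); cum=np.r_[0,np.cumsum(L)]; cp=p;cR=R0
    for i in range(1,n+1):
        s=tot*i/n; q=np.array([np.interp(s,cum,[x[k] for x in pts]) for k in range(3)])
        d=np.round(cR.inv().apply(q-cp)*1e3); w=np.round(np.degrees(rv)/n,1)
        print([d.tolist(),w.tolist()],end=',' if i%12 else '\n--\n'); cp=cp+cR.apply(d/1e3); cR=cR*Ro.from_rotvec(np.radians(w))
    print('\nend',cp,cR.as_euler('xyz',degrees=True))
E
python3 - <<'E'
from plan import *
o=env.get_obs(); print(o['time_s'],o['tool_pos'],o['tool_rot'],o['qpos'])
plan([(.36,.36,.54),(.48,.08,.54),(.45,-.15,.48),(.43,-.29,.29)],12)
E
```

```text
2.0 [0.2099 0.6158 0.5454] [-89.9604  -0.7623  71.1634] [-72.1756  24.0411  -2.6959  38.3989   1.2376 116.8148  -2.9013]
n 24 rv [-0.4296 59.1628  0.6729]
[[-29.0, 0.0, -34.0], [-0.0, 2.5, 0.0]],[[-28.0, 1.0, -35.0], [-0.0, 2.5, 0.0]],[[-26.0, 0.0, -37.0], [-0.0, 2.5, 0.0]],[[-25.0, 1.0, -37.0], [-0.0, 2.5, 0.0]],[[-23.0, 0.0, -39.0], [-0.0, 2.5, 0.0]],[[-21.0, 0.0, -39.0], [-0.0, 2.5, 0.0]],[[-22.0, 0.0, -40.0], [-0.0, 2.5, 0.0]],[[-22.0, 0.0, -38.0], [-0.0, 2.5, 0.0]],[[-22.0, -0.0, -40.0], [-0.0, 2.5, 0.0]],[[-19.0, -1.0, -41.0], [-0.0, 2.5, 0.0]],[[-17.0, -0.0, -41.0], [-0.0, 2.5, 0.0]],[[-16.0, -1.0, -42.0], [-0.0, 2.5, 0.0]]
--
[[-14.0, -0.0, -43.0], [-0.0, 2.5, 0.0]],[[-24.0, 6.0, -35.0], [-0.0, 2.5, 0.0]],[[-30.0, 11.0, -32.0], [-0.0, 2.5, 0.0]],[[-29.0, 10.0, -32.0], [-0.0, 2.5, 0.0]],[[-27.0, 11.0, -35.0], [-0.0, 2.5, 0.0]],[[-25.0, 11.0, -35.0], [-0.0, 2.5, 0.0]],[[-22.0, 17.0, -32.0], [-0.0, 2.5, 0.0]],[[-15.0, 36.0, -23.0], [-0.0, 2.5, 0.0]],[[-13.0, 36.0, -24.0], [-0.0, 2.5, 0.0]],[[-12.0, 35.0, -25.0], [-0.0, 2.5, 0.0]],[[-12.0, 36.0, -24.0], [-0.0, 2.5, 0.0]],[[-10.0, 36.0, -26.0], [-0.0, 2.5, 0.0]]
--

end [ 0.43   -0.2903  0.2896] [-89.32    -0.3468  11.1616]
```

```bash
python3 - <<'E'
from plan import *
plan([(.35,.37,.49),(.47,.08,.48),(.45,-.15,.46),(.43,-.29,.29)],12)
E
```

```text
n 24 rv [-0.4296 59.1628  0.6729]
[[-29.0, 8.0, -32.0], [-0.0, 2.5, 0.0]],[[-27.0, 8.0, -34.0], [-0.0, 2.5, 0.0]],[[-26.0, 8.0, -35.0], [-0.0, 2.5, 0.0]],[[-24.0, 8.0, -35.0], [-0.0, 2.5, 0.0]],[[-23.0, 8.0, -37.0], [-0.0, 2.5, 0.0]],[[-21.0, 8.0, -38.0], [-0.0, 2.5, 0.0]],[[-21.0, 5.0, -38.0], [-0.0, 2.5, 0.0]],[[-23.0, 1.0, -37.0], [-0.0, 2.5, 0.0]],[[-21.0, 1.0, -39.0], [-0.0, 2.5, 0.0]],[[-19.0, 1.0, -39.0], [-0.0, 2.5, 0.0]],[[-18.0, 1.0, -40.0], [-0.0, 2.5, 0.0]],[[-16.0, 1.0, -41.0], [-0.0, 2.5, 0.0]]
--
[[-14.0, 1.0, -42.0], [-0.0, 2.5, 0.0]],[[-18.0, 1.0, -39.0], [-0.0, 2.5, 0.0]],[[-29.0, 4.0, -33.0], [-0.0, 2.5, 0.0]],[[-27.0, 3.0, -34.0], [-0.0, 2.5, 0.0]],[[-26.0, 3.0, -36.0], [-0.0, 2.5, 0.0]],[[-24.0, 3.0, -36.0], [-0.0, 2.5, 0.0]],[[-23.0, 4.0, -37.0], [-0.0, 2.5, 0.0]],[[-15.0, 34.0, -25.0], [-0.0, 2.5, 0.0]],[[-14.0, 33.0, -24.0], [-0.0, 2.5, 0.0]],[[-13.0, 34.0, -26.0], [-0.0, 2.5, 0.0]],[[-11.0, 33.0, -26.0], [-0.0, 2.5, 0.0]],[[-11.0, 34.0, -26.0], [-0.0, 2.5, 0.0]]
--

end [ 0.43   -0.2896  0.2896] [-89.32    -0.3468  11.1616]
```

carry_out(targets=[[[-29, 8, -32], [0, 2.5, 0]], [[-27, 8, -34], [0, 2.5, 0]], [[-26, 8, -35], [0, 2.5, 0]], [[-24, 8, -35], [0, 2.5, 0]], [[-23, 8, -37], [0, 2.5, 0]], [[-21, 8, -38], [0, 2.5, 0]], [[-21, 5, -38], [0, 2.5, 0]], [[-23, 1, -37], [0, 2.5, 0]], [[-21, 1, -39], [0, 2.5, 0]], [[-19, 1, -39], [0, 2.5, 0]], [[-18, 1, -40], [0, 2.5, 0]], [[-16, 1, -41], [0, 2.5, 0]]])

```text
time_s: 3.2
tool_pos: [0.4411, 0.146, 0.4795]
tool_rot: [-90.0, -0.0, 41.1]
force: [0.5, 0.9, -0.6]
grip_width: 0.0875
```

```bash
python3 - <<'E'
from plan import *
o=env.get_obs(); print(o['time_s'],o['tool_pos'],o['tool_rot'],o['qpos'],o['force'])
plan([(.46,.08,.48),(.45,-.15,.46),(.43,-.29,.29)],12)
E
```

```text
3.2 [0.4411 0.146  0.4795] [-89.9888  -0.0409  41.0683] [-42.9206  -4.9759  19.3865  79.6712   1.6842 104.9819  17.9031] [ 0.5154  0.8805 -0.6496]
n 12 rv [-0.0213 29.0683  0.0372]
[[-18.0, -0.0, -39.0], [-0.0, 2.4, 0.0]],[[-22.0, 1.0, -37.0], [-0.0, 2.4, 0.0]],[[-27.0, 4.0, -34.0], [-0.0, 2.4, 0.0]],[[-26.0, 3.0, -35.0], [-0.0, 2.4, 0.0]],[[-24.0, 4.0, -36.0], [-0.0, 2.4, 0.0]],[[-23.0, 4.0, -37.0], [-0.0, 2.4, 0.0]],[[-20.0, 6.0, -36.0], [-0.0, 2.4, 0.0]],[[-15.0, 34.0, -23.0], [-0.0, 2.4, 0.0]],[[-14.0, 33.0, -24.0], [-0.0, 2.4, 0.0]],[[-13.0, 34.0, -25.0], [-0.0, 2.4, 0.0]],[[-12.0, 33.0, -25.0], [-0.0, 2.4, 0.0]],[[-10.0, 33.0, -26.0], [-0.0, 2.4, 0.0]]
--

end [ 0.4305 -0.2902  0.2902] [-89.9705  -0.0305  12.2683]
```

carry_out(targets=[[[-18, 0, -39], [0, 2.4, 0]], [[-22, 1, -37], [0, 2.4, 0]], [[-27, 4, -34], [0, 2.4, 0]], [[-26, 3, -35], [0, 2.4, 0]], [[-24, 4, -36], [0, 2.4, 0]], [[-23, 4, -37], [0, 2.4, 0]], [[-20, 6, -36], [0, 2.4, 0]], [[-15, 34, -23], [0, 2.4, 0]], [[-14, 33, -24], [0, 2.4, 0]], [[-13, 34, -25], [0, 2.4, 0]], [[-12, 33, -25], [0, 2.4, 0]], [[-10, 33, -26], [0, 2.4, 0]]])

```text
time_s: 4.4
tool_pos: [0.4303, -0.2893, 0.2892]
tool_rot: [-90.0, -0.1, 12.3]
force: [1.1, 0.4, 0.7]
grip_width: 0.0871
```

carry_out(targets=[[[0, 0, 0], [0, 0, 0]], [[0, 0, 0], [0, 0, 0]], [[0, 0, 0], [0, 0, 0]]])

```text
time_s: 4.7
tool_pos: [0.432, -0.2874, 0.2916]
tool_rot: [-90.0, -0.1, 12.5]
force: [0.2, -0.2, 0.0]
grip_width: 0.0872
```

```bash
python3 - <<'E'
from h import *
o=env.get_obs(); print(o['time_s'],o['tool_pos'],o['tool_rot'],o['qpos'],o['force'])
C=cam('wrist'); im=env.read_camera('wrist'); save('wrist1.png',im); np.save('C1R.npy',C[2]); np.save('C1t.npy',C[3])
print(env.get_obs()['tool_pos'])
E
```

```text
4.7 [ 0.432  -0.2874  0.2916] [-90.0145  -0.1053  12.4868] [-19.7935  -0.8292  50.6701  96.8845   0.5833  83.5549  43.2959] [ 0.2105 -0.169   0.0477]
[ 0.4321 -0.2874  0.2918]
```

View pics/wrist1.png

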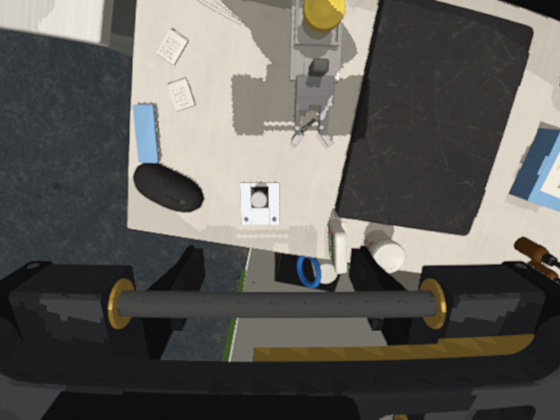

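```bash
python3 - <<'E'
import cv2
a=cv2.imread('pics/wrist1.png')
cv2.imwrite('pics/z4.png',cv2.resize(a[0:155,270:370],None,fx=5,fy=5,interpolation=cv2.INTER_CUBIC)[:, :])
cv2.imwrite('pics/z5.png',cv2.resize(a[170:235,225:295],None,fx=8,fy=8,interpolation=cv2.INTER_CUBIC))
E
```

```text
(no output)
```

View pics/z4.png

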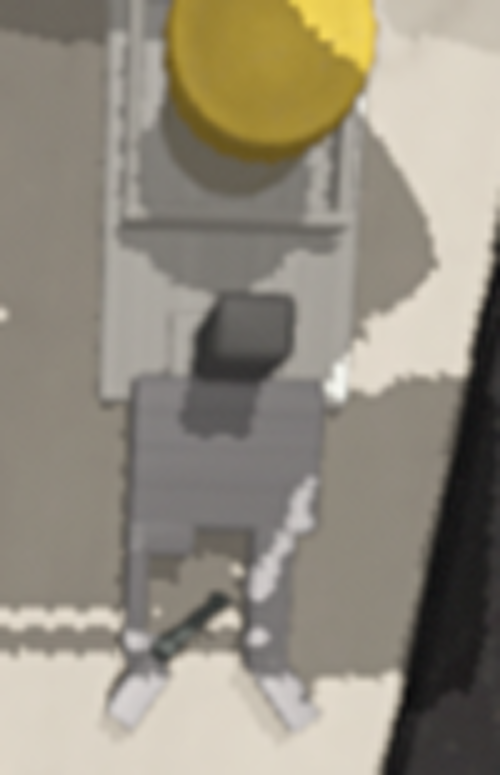

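View pics/z5.png

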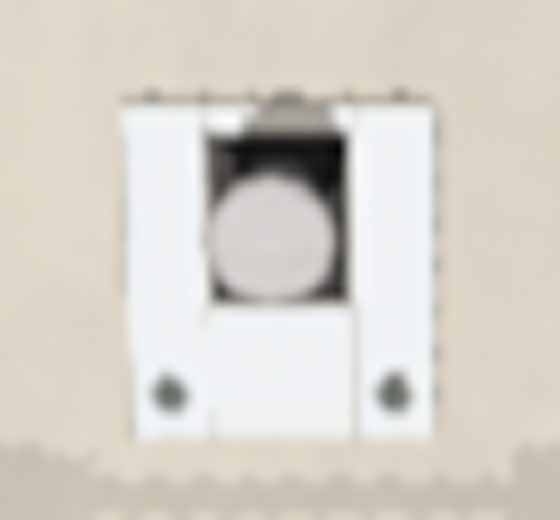

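```bash
cat > est2.py <<'E'
from h import *
from est import rigid,full
K,D,_,_=cam('wrist'); C=(K,D,np.load('C1R.npy'),np.load('C1t.npy'))
def rot(th): return np.array([[np.cos(th),-np.sin(th)],[np.sin(th),np.cos(th)]])
d=toplane(C,full([(122,103),(432,103),(432,437),(138,437)],8,(225,170)),.004)[:,:2]
th,t,r=rigid(np.array([(-22,-30),(-22,30),(46,30),(46,-30)])/1e3,d); print('WRIST dock',np.degrees(th),t,r*1e3)
hd=toplane(C,full([(272,238)],8,(225,170)),.036)[0,:2]; print('pin',hd,rot(th).T@(hd-t)*1e3)
s=toplane(C,full([(103,400),(345,400)],5,(270,0)),.006)[:,:2]; v=s[1]-s[0]
print('deck front',s,np.linalg.norm(v),'yaw',np.degrees(np.arctan2(v[1],v[0]))-90,'mid',s.mean(0))
p=toplane(C,full([(222,292),(295,298),(290,355),(218,355)],5,(270,0)),.065)[:,:2]; print('post',p,p.mean(0))
tp=toplane(C,full([(105,715),(318,712)],5,(270,0)),.021)[:,:2];v=tp[1]-tp[0]; print('tips',tp,np.linalg.norm(v),np.degrees(np.arctan2(v[1],v[0]))-90)
l=toplane(C,full([(103,180),(103,400),(355,200),(345,400)],5,(270,0)),.006)[:,:2]; a=l[1]-l[0];b=l[3]-l[2]; print('sides',np.degrees(np.arctan2(a[1],a[0])),np.degrees(np.arctan2(b[1],b[0])))
m=s.mean(0); y=np.radians(-78.); print('post from deck',m-.012*np.array([np.cos(y),np.sin(y)]))
E
python3 est2.py
```

```text
dock -77.89096826669417 [ 0.4129 -0.3293] [[-0.7331 -1.8025]
 [ 0.7662  0.3915]
 [ 0.1122  1.3466]
 [-0.1453  0.0645]]
pin [ 0.4116 -0.3258] in dock [-3.6589 -0.4978]
sled -78.6775341152233 [ 0.4506 -0.138 ] [[-1.7739 -1.3308]
 [-0.3836  0.3101]
 [ 0.3782  1.6405]
 [ 1.7794 -0.6199]]
pot [[ 0.4391 -0.0787  0.071 ]]
sled pot exp [ 0.4384 -0.0772] seat [ 0.4608 -0.189 ] tip ctr [ 0.4702 -0.2361]
tips [[ 0.4949 -0.2293  0.021 ]
 [ 0.443  -0.2405  0.021 ]] [ 0.5    -0.2322] [ 0.4412 -0.2439]
timer [[ 0.5399 -0.3642  0.066 ]]
spare [[ 0.6094 -0.3606  0.066 ]]
[[ 0.5282 -0.3236  0.02  ]
 [ 0.5119 -0.0208  0.02  ]
 [ 0.7354 -0.019   0.02  ]
 [ 0.2766 -0.3461  0.02  ]
 [ 0.232  -0.2714  0.02  ]]
WRIST dock -77.30606797492919 [ 0.4155 -0.3291] [[ 0.421   0.0355]
 [-0.5309 -0.4366]
 [-0.7031 -0.0683]
 [ 0.813   0.4694]]
pin [ 0.415 -0.325] [-4.0904  0.3918]
deck front [[ 0.4232 -0.1554]
 [ 0.4887 -0.1404]] 0.06725531805158223 yaw -77.06409312479254 mid [ 0.456  -0.1479]
post [[ 0.4441 -0.1322]
 [ 0.4613 -0.1295]
 [ 0.4634 -0.1421]
 [ 0.4466 -0.146 ]] [ 0.4538 -0.1375]
tips [[ 0.4425 -0.2382]
 [ 0.501  -0.2242]] 0.060198376401055874 -76.49573766747368
sides -76.90437494336409 -77.8298718293183
post from deck [ 0.4535 -0.1362]
```

carry_out(targets=[[[11, 34, 28.4], [0, 0, 0]], [[11, 34, 28.4], [0, 0, 0]], [[11, 34, 28.4], [0, 0, 0]], [[11, 34, 28.4], [0, 0, 0]], [[10, 34, 28.4], [0, 0, 0]], [[0, 0, 0], [0, 0, 0]], [[0, 0, 0], [0, 0, 0]]], jaw=0.6)

```text
time_s: 5.45
tool_pos: [0.4539, -0.1369, 0.1211]
tool_rot: [-90.0, -0.0, 12.6]
force: [-0.3, -0.3, 1.1]
grip_width: 0.0528
```

```bash
python3 - <<'E'
from h import *
o=env.get_obs(); print(o['time_s'],o['tool_pos'],o['tool_rot'],o['qpos'],o['force'])
C=cam('wrist'); im=env.read_camera('wrist'); save('wrist2.png',im)
print(proj(C,[(.4537,-.137,.065),(.4537,-.137,.01)]))
save('top1.png',env.read_camera('top'))
E
```

```text
5.45 [ 0.4539 -0.1369  0.1211] [-90.0255  -0.0201  12.5817] [-27.6324   0.5256  41.8509 115.9418  -0.3761  63.6378  26.9658] [-0.3425 -0.2809  1.0648]
[[275.1707 227.5251]
 [275.4565 206.7597]]
```

View pics/wrist2.png

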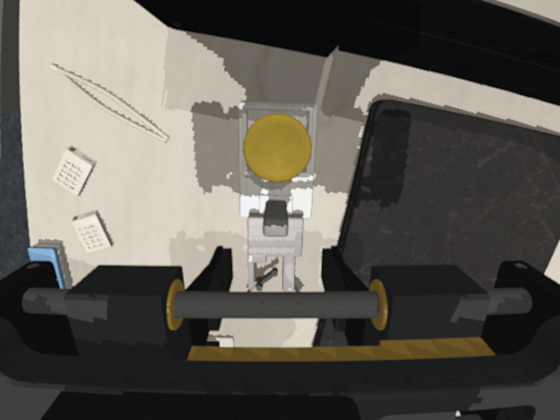

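View pics/top1.png

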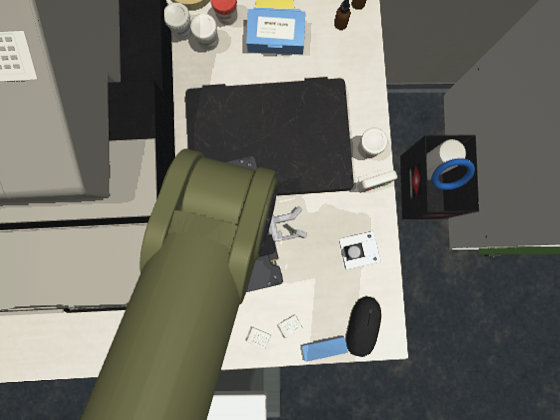

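carry_out(targets=[[[0, 20, 0], [0, 0, 0]], [[0, 20, 0], [0, 0, 0]], [[0, 20, 0], [0, 0, 0]], [[0, 18, 0], [0, 0, 0]], [[0, 10, 0], [0, 0, 0]], [[0, 8, 0], [0, 0, 0]], [[0, 0, 0], [0, 0, 0]], [[0, 0, 0], [0, 0, 0]]])

```text
time_s: 6.35
tool_pos: [0.4539, -0.1385, 0.0253]
tool_rot: [-90.0, -0.1, 12.3]
force: [0.4, -0.6, 0.3]
grip_width: 0.0522
```

```bash
python3 - <<'E'
from h import *
o=env.get_obs(); print(o['time_s'],o['tool_pos'],o['tool_rot'],o['qpos'],o['force'])
save('wrist3.png',env.read_camera('wrist'))
E
```

```text
6.35 [ 0.4539 -0.1385  0.0253] [-90.0214  -0.0702  12.3414] [-25.1522  10.229   41.9262 120.8545  -8.7093  51.7501  34.0684] [ 0.4314 -0.558   0.3255]
```

View pics/wrist3.png

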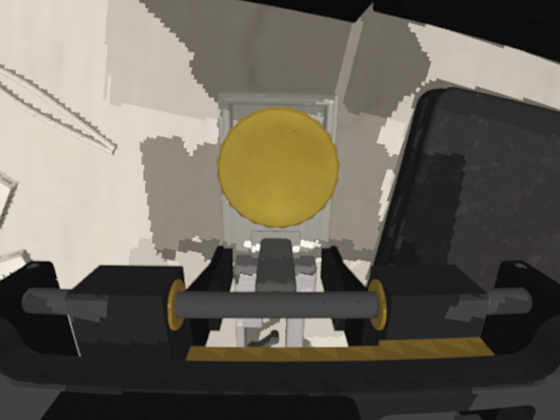

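carry_out(targets=[[[0, 0, 0], [0, 0, 0]], [[0, 0, 0], [0, 0, 0]], [[0, 0, 0], [0, 0, 0]], [[0, 0, 0], [0, 0, 0]], [[0, 0, 0], [0, 0, 0]], [[0, 0, 0], [0, 0, 0]]], jaw=0, squeeze=25)

```text
time_s: 7.0
tool_pos: [0.4532, -0.1381, 0.0246]
tool_rot: [-90.0, -0.0, 12.4]
force: [-0.0, 0.4, 0.6]
grip_width: 0.0202
```

```bash
python3 - <<'E'
from h import *
o=env.get_obs(); print(o['time_s'],o['tool_pos'],o['tool_rot'],o['qpos'],o['force'],o['grip_width'])
E
```

```text
7.0 [ 0.4532 -0.1381  0.0246] [-89.9927  -0.0034  12.3635] [-25.1684  10.2625  41.9145 120.9196  -8.7291  51.7327  34.0828] [-0.0052  0.391   0.5864] 0.02022451025646901
```

```bash
python3 - <<'E'
from h import *
print(toplane(cam('top'),[(232,290),(208,352),(290,318),(278,326),(300,345),(360,297)],.008))
E
```

```text
[[ 0.3419 -0.099   0.008 ]
 [ 0.2278 -0.0542  0.008 ]
 [ 0.289  -0.2077  0.008 ]
 [ 0.2744 -0.1851  0.008 ]
 [ 0.2392 -0.2259  0.008 ]
 [ 0.3267 -0.3399  0.008 ]]
```

carry_out(targets=[[[0, 0, -5], [0, 0, 0]], [[0, 0, -10], [0, 0, 0]], [[0, 0, -10], [0, 0, 0]], [[0, 0, -10], [0, 0, 0]], [[0, 0, -10], [0, 0, 0]], [[0, 0, -5], [0, 0, 0]], [[0, 0, 0], [0, 0, 0]]])

```text
time_s: 7.7
tool_pos: [0.4642, -0.1866, 0.0246]
tool_rot: [-89.9, -0.0, 12.3]
force: [-0.1, 3.5, 2.8]
grip_width: 0.0198
```

carry_out(targets=[[[-5, 0, 0], [0, 0, 0]], [[-10, 0, 0], [0, 0, 0]], [[-10, 0, 0], [0, 0, 0]], [[-10, 0, 0], [0, 0, 0]], [[-10, 0, 0], [0, 0, 0]], [[-10, 0, 0], [0, 0, 0]], [[-10, 0, 0], [0, 0, 0]], [[-8, 0, 0], [0, 0, 0]], [[-4, 0, 0], [0, 0, 0]], [[0, 0, 0], [0, 0, 0]], [[0, 0, 0], [0, 0, 0]]])

```text
time_s: 8.8
tool_pos: [0.3876, -0.2036, 0.0246]
tool_rot: [-89.9, 0.1, 12.4]
force: [-4.0, 0.9, 6.8]
grip_width: 0.0197
```

```bash
python3 - <<'E'
from h import *
o=env.get_obs(); print(o['time_s'],o['tool_pos'],o['tool_rot'],o['qpos'],o['force'],o['grip_width'])
for n in ('top','scene','wrist'): save(n+'4.png',env.read_camera(n))
a=cv2.imread('pics/top4.png'); b=cv2.imread('pics/scene4.png')
cv2.imwrite('pics/z6.png',np.hstack([cv2.resize(a[190:290,290:400],(440,400),interpolation=cv2.INTER_CUBIC),cv2.resize(b[190:300,190:300],(360,400),interpolation=cv2.INTER_CUBIC)]))
print(env.get_obs()['tool_pos'])
E
```

```text
8.8 [ 0.3876 -0.2036  0.0246] [-89.9447   0.127   12.3551] [-19.836    5.1243  45.9865 125.523   -4.6861  51.1396  41.3437] [-4.0093  0.8904  6.8167] 0.019746337311577374
[ 0.3876 -0.2036  0.0246]
```

View pics/z6.png

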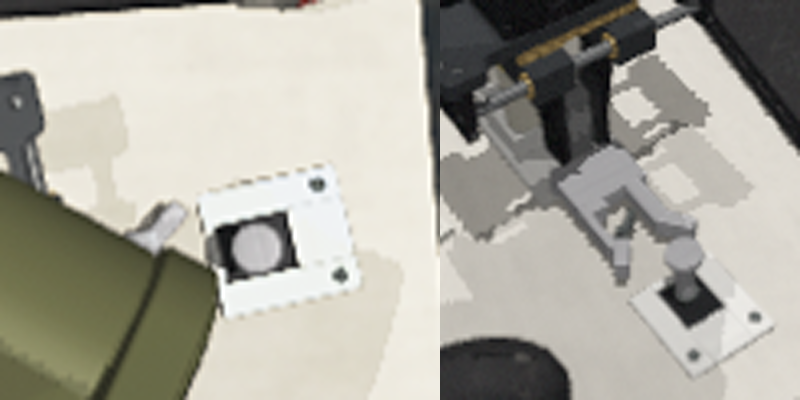

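View pics/scene4.png

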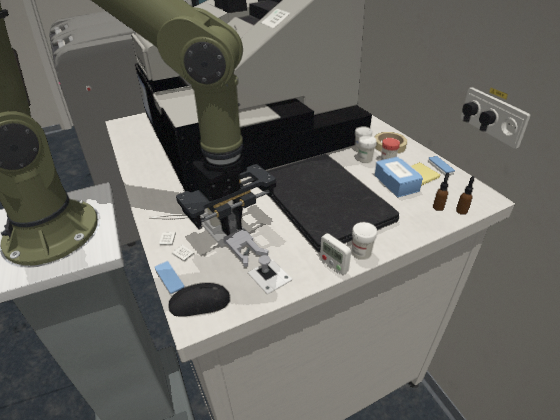

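carry_out(targets=[[[0, -0.5, 0], [0, 0, 0]], [[0, 0, 0], [0, 0, 0]]])

```text
time_s: 9.15
tool_pos: [0.3876, -0.2036, 0.0246]
tool_rot: [-90.0, 0.1, 12.4]
force: [-3.8, -1.3, 2.0]
grip_width: 0.0201
```

```bash
python3 - <<'E'
from h import *
o=env.get_obs(); print(o['time_s'],o['tool_pos'],o['tool_rot'],o['force'],o['wrist_torque'])
b=cv2.imread('pics/scene4.png')
cv2.imwrite('pics/z7.png',cv2.resize(b[225:295,220:300],None,fx=9,fy=9,interpolation=cv2.INTER_CUBIC)[:600])
E
```

```text
9.15 [ 0.3876 -0.2036  0.0246] [-89.9723   0.1395  12.3598] [-3.815  -1.2517  1.9579] [-0.3003  0.5557  0.0517]
```

View pics/z7.png

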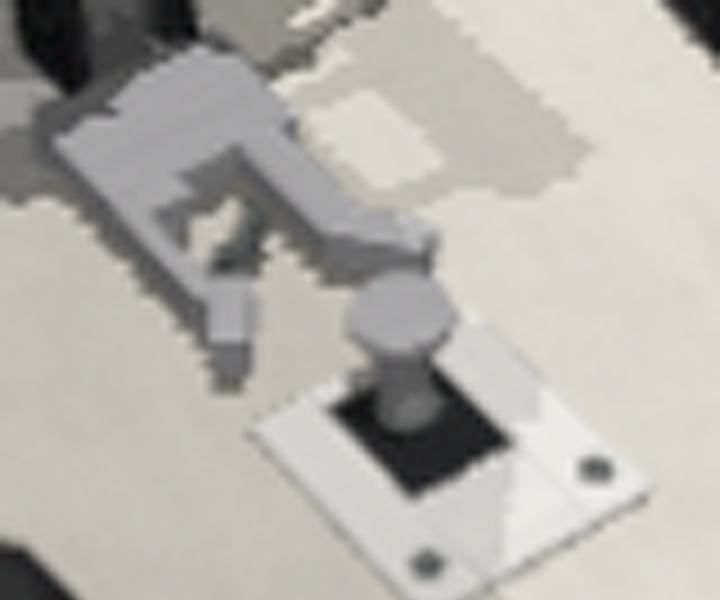

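View pics/wrist4.png

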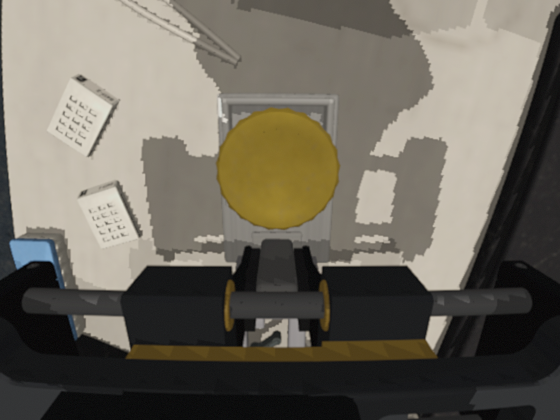

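```bash
python3 - <<'E'
from h import *
S=cam('scene')
def full(p,f,o): return (np.array(p,float)+.5)/f-.5+np.array(o)
F=lambda q,z: toplane(S,full(q,9,(220,225)),z)[:,:2]
pos=np.array([.3876,-.2036]); y=np.radians(12.36-90); R=np.array([[np.cos(y),-np.sin(y)],[np.sin(y),np.cos(y)]])
def sl(p): return (p-pos)@R*1e3
print('tips(top,end corners: Rinner,Router,Lend inner?)',sl(F([(252,340),(210,340),(412,250),(435,232)],.021)))
print('fork slot back corners / body',sl(F([(60,143),(205,48),(295,125)],.021)))
print('pin head',sl(F([(400,312)],.036)))
print('dock corners',sl(F([(255,430),(648,497)],.004)))
print('pin from wrist',sl(np.array([[.415,-.325]])))
# project predicted model
X=[(102,30,21),(102,-30,21),(6,-25,21),(122,0,36)]
E
```

```text
tips(top,end corners: Rinner,Router,Lend inner?) [[100.3432 -24.3156]
 [ 94.7803 -31.6456]
 [ 98.637   19.3836]
 [ 97.0581  26.7868]]
fork slot back corners / body [[ 19.7955 -25.8018]
 [ 11.9225  19.0269]
 [ 47.974   21.2504]]
pin head [[125.4422  -1.5739]]
dock corners [[109.1279 -30.6243]
 [176.4369  25.9616]]
pin from wrist [[124.4512   0.7788]]
```

carry_out(targets=[[[0.4, 0, -4], [0, 0, 0]], [[0.4, 0, -8], [0, 0, 0]], [[0, 0, -8], [0, 0, 0]], [[0, 0, -8], [0, 0, 0]], [[0, 0, -6], [0, 0, 0]], [[0, 0, -3], [0, 0, 0]], [[0, 0, 0], [0, 0, 0]], [[0, 0, 0], [0, 0, 0]]])

```text
time_s: 9.95
tool_pos: [0.3971, -0.2394, 0.0248]
tool_rot: [-90.0, 0.0, 12.3]
force: [0.3, -0.2, -4.5]
grip_width: 0.0198
```

```bash
cat > st.py <<'E'
from h import *
def st():
    o=env.get_obs(); y=np.radians(o['tool_rot'][2]-90); R=np.array([[np.cos(y),-np.sin(y)],[np.sin(y),np.cos(y)]])
    pos=np.array(o['tool_pos'][:2]); print('t',o['time_s'],'pos',o['tool_pos'],'rot',o['tool_rot'],'Fsled',R.T@np.array(o['force'][:2]),'Fz',o['force'][2],'q3',o['qpos'][2],'pin in sled',(np.array([.415,-.325])-pos)@R*1e3)
if __name__=='__main__': st()
E
python3 st.py; python3 - <<'E'
from h import *
b=env.read_camera('scene'); save('scene5.png',b)
save('z8.png',cv2.resize(b[225:295,220:300],None,fx=8,fy=8,interpolation=cv2.INTER_CUBIC))
E
```

```text
t 9.95 pos [ 0.3971 -0.2394  0.0248] rot [-89.985    0.0291  12.3424] Fsled [0.2869 0.2888] Fz -4.491802906157719 q3 46.974956742852456 pin in sled [87.449  -0.8209]
```

View pics/z8.png

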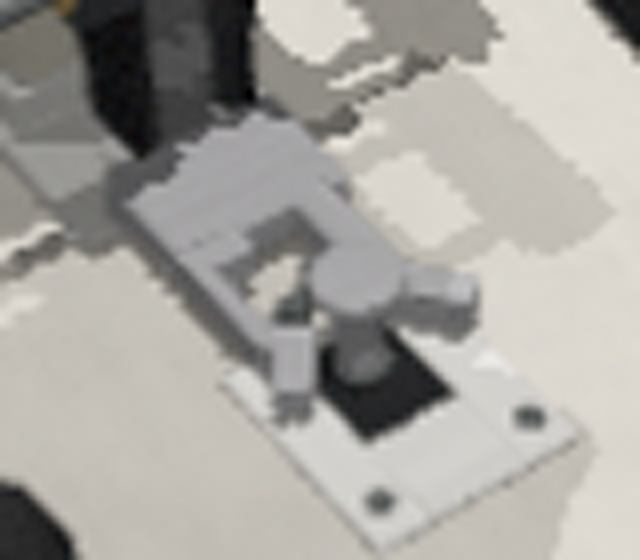

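carry_out(targets=[[[0, 0.2, -2], [0, 0, 0]], [[0, 0, -2], [0, 0, 0]], [[0, 0, -2], [0, 0, 0]], [[0, 0, -1], [0, 0, 0]]])

```text
time_s: 10.4
tool_pos: [0.3991, -0.2466, 0.0249]
tool_rot: [-90.0, -0.0, 12.4]
force: [0.9, -0.5, -4.3]
grip_width: 0.0199
```

```bash
python3 st.py
```

```text
t 10.4 pos [ 0.3991 -0.2466  0.0249] rot [-90.0144  -0.0125  12.3543] Fsled [0.677  0.7278] Fz -4.268699137336442 q3 47.05630486682781 pin in sled [80.0148 -1.2016]
```

carry_out(targets=[[[-0.4, 0, -2], [0, 0, 0]], [[-0.3, 0.2, -2], [0, 0, 0]], [[0, 0, -2], [0, 0, 0]], [[0, 0, -1], [0, 0, 0]]])

```text
time_s: 10.8
tool_pos: [0.3992, -0.2513, 0.0246]
tool_rot: [-89.7, 0.1, 12.4]
force: [-3.4, 8.3, 4.4]
grip_width: 0.0202
```

```bash
python3 st.py;  python3 - <<'E'
from h import *
b=env.read_camera('scene'); save('scene6.png',b)
save('z9.png',cv2.resize(b[225:295,220:300],None,fx=8,fy=8,interpolation=cv2.INTER_CUBIC))
E
```

```text
t 10.8 pos [ 0.3992 -0.2513  0.0246] rot [-89.7333   0.0569  12.3618] Fsled [-8.7945 -1.5724] Fz 4.400110661634714 q3 47.06064524432366 pin in sled [75.3928 -0.3664]
```

View pics/z9.png

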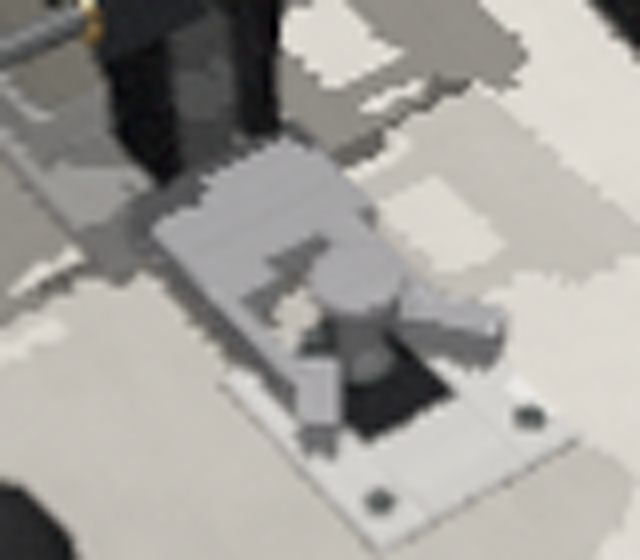

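carry_out(targets=[[[0, -0.4, 0], [0, 0, 0]], [[0, 0, -0.5], [0, 0, 0]], [[0, 0, -0.5], [0, 0, 0]]])

```text
time_s: 11.15
tool_pos: [0.3991, -0.2516, 0.0247]
tool_rot: [-89.7, 0.1, 12.4]
force: [-2.3, 7.7, 1.1]
grip_width: 0.0196
```

```bash
python3 st.py
```

```text
t 11.15 pos [ 0.3991 -0.2516  0.0247] rot [-89.6899   0.0855  12.3932] Fsled [-8.0493 -0.6215] Fz 1.116142496711486 q3 47.05214839527322 pin in sled [75.1257 -0.2652]
```

carry_out(targets=[[[0, 0, -0.5], [0, 0, 0]], [[0, 0, -0.5], [0, 0, 0]], [[0, 0, 0], [0, 0, 0]]])

```text
time_s: 11.45
tool_pos: [0.3993, -0.252, 0.0247]
tool_rot: [-89.6, 0.1, 12.4]
force: [-3.7, 7.5, 2.2]
grip_width: 0.02
```

```bash
python3 st.py
```

```text
t 11.45 pos [ 0.3993 -0.252   0.0247] rot [-89.6267   0.0939  12.3992] Fsled [-8.106 -1.956] Fz 2.1529317328293747 q3 47.03902896423336 pin in sled [74.6797 -0.3028]
```

carry_out(targets=[[[0, 0, -0.5], [0, 0, 0]], [[0, 0, -0.5], [0, 0, 0]], [[0, 0, -0.5], [0, 0, 0]], [[0, 0, 0], [0, 0, 0]]])

```text
time_s: 11.85
tool_pos: [0.3994, -0.2527, 0.0247]
tool_rot: [-89.5, 0.1, 12.4]
force: [-4.6, 10.5, 3.4]
grip_width: 0.0196
```

```bash
python3 st.py
```

```text
t 11.85 pos [ 0.3994 -0.2527  0.0247] rot [-89.5406   0.1102  12.4099] Fsled [-11.2619  -2.2377] Fz 3.4330636039726747 q3 47.02324507411244 pin in sled [73.9441 -0.3285]
```

```bash
 python3 - <<'E'
from h import *
b=env.read_camera('scene'); save('scene7.png',b)
save('z10.png',cv2.resize(b[235:285,230:290],None,fx=12,fy=12,interpolation=cv2.INTER_CUBIC))
print(env.get_obs()['wrist_torque'])
for n in ['latch']:
  print([(q['p'],q['xy'],q['mask'].sum()) for q in env.outline_of('scene',n)])
b=env.read_camera('wrist');save('wrist7.png',b)
save('z11.png',cv2.resize(b[310:400,200:360],None,fx=5,fy=5,interpolation=cv2.INTER_CUBIC))
E
```

```text
[ 2.282   0.7797 -0.0962]
[]
```

View pics/z10.png

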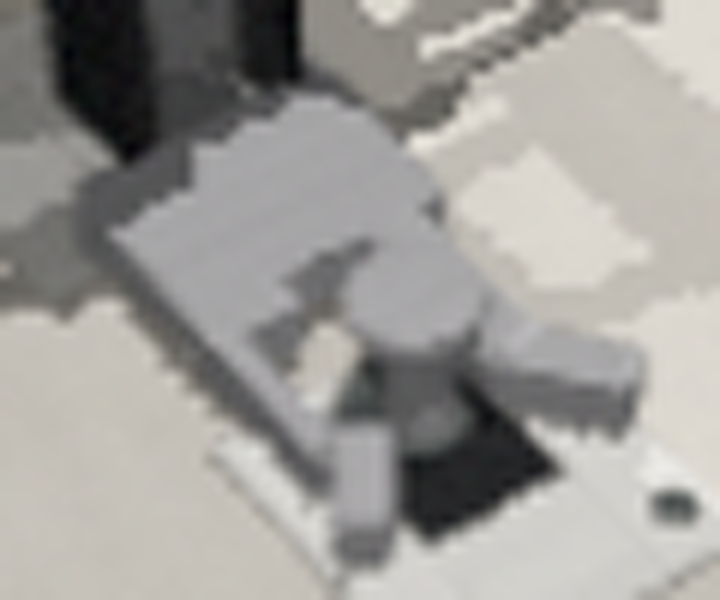

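View pics/z11.png

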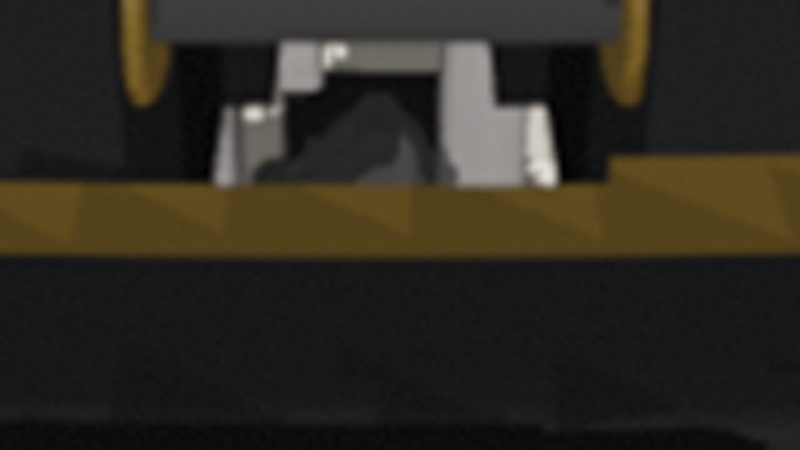

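carry_out(targets=[[[0, -0.3, -0.5], [0, 0, 0]], [[0, 0, -0.5], [0, 0, 0]], [[0, 0, -0.5], [0, 0, 0]], [[0, 0, 0], [0, 0, 0]]])

```text
time_s: 12.4
tool_pos: [0.3995, -0.2543, 0.0247]
tool_rot: [-89.6, 0.1, 12.4]
force: [-3.5, 8.8, 2.3]
grip_width: 0.0198
```

```bash
python3 st.py
```

```text
t 12.4 pos [ 0.3995 -0.2543  0.0247] rot [-89.5564   0.1318  12.4011] Fsled [-9.3547 -1.5489] Fz 2.349830720383495 q3 47.04030308986462 pin in sled [72.3712 -0.0385]
```

carry_out(targets=[[[0, -0.2, -0.6], [0, 0, 0]], [[0, 0, -0.6], [0, 0, 0]], [[0, 0, -0.6], [0, 0, 0]], [[0, 0, -0.6], [0, 0, 0]], [[0, 0, -0.6], [0, 0, 0]]])

```text
time_s: 12.9
tool_pos: [0.3997, -0.2572, 0.0247]
tool_rot: [-89.5, 0.2, 12.4]
force: [-4.2, 9.7, 0.8]
grip_width: 0.0196
```

```bash
python3 st.py
```

```text
t 12.9 pos [ 0.3997 -0.2572  0.0247] rot [-89.5389   0.1702  12.3971] Fsled [-10.3479  -2.0484] Fz 0.7787661207396036 q3 47.0629675392217 pin in sled [69.4615  0.3639]
```

carry_out(targets=[[[0, 0, -0.8], [0, 0, 0]], [[0, 0, -0.8], [0, 0, 0]], [[0, 0, -0.8], [0, 0, 0]], [[0, 0, -0.8], [0, 0, 0]], [[0, 0, -0.8], [0, 0, 0]]])

```text
time_s: 13.4
tool_pos: [0.4003, -0.2611, 0.0247]
tool_rot: [-89.5, 0.2, 12.4]
force: [-4.0, 8.6, 2.3]
grip_width: 0.0196
```

```bash
python3 st.py
```

```text
t 13.4 pos [ 0.4003 -0.2611  0.0247] rot [-89.518    0.1914  12.3845] Fsled [-9.2737 -2.0984] Fz 2.266438687895643 q3 47.06830698433596 pin in sled [65.524   0.6366]
```

carry_out(targets=[[[0, -0.1, -0.8], [0, 0, 0]], [[0, 0, -0.8], [0, 0, 0]], [[0, 0, -0.8], [0, 0, 0]], [[0, 0, -0.8], [0, 0, 0]], [[0, 0, -0.8], [0, 0, 0]]])

```text
time_s: 13.9
tool_pos: [0.401, -0.266, 0.0247]
tool_rot: [-89.6, 0.2, 12.4]
force: [-4.6, 6.1, 0.2]
grip_width: 0.0194
```

```bash
python3 st.py
```

```text
t 13.9 pos [ 0.401  -0.266   0.0247] rot [-89.6088   0.2099  12.3691] Fsled [-6.9962 -3.2155] Fz 0.21501852792515574 q3 47.09931954418976 pin in sled [60.6553  1.0425]
```

carry_out(targets=[[[0, 0, -0.6], [0, 0, 0]], [[0, 0, -0.6], [0, 0, 0]], [[0, 0, -0.6], [0, 0, 0]], [[0, 0, -0.6], [0, 0, 0]], [[0, 0, -0.6], [0, 0, 0]]])

```text
time_s: 14.4
tool_pos: [0.4033, -0.273, 0.0255]
tool_rot: [-90.1, 0.0, 12.3]
force: [0.3, -0.3, -4.5]
grip_width: 0.0198
```

```bash
python3 st.py
```

```text
t 14.4 pos [ 0.4033 -0.273   0.0255] rot [-90.0768   0.0251  12.3056] Fsled [0.32   0.2104] Fz -4.491824282293891 q3 47.207866952901966 pin in sled [53.3072  0.3718]
```

carry_out(targets=[[[0, 0.3, -0.3], [0, 0, 0]], [[0, 0.2, -0.3], [0, 0, 0]], [[0, 0, 0], [0, 0, 0]]])

```text
time_s: 14.7
tool_pos: [0.4047, -0.2725, 0.0254]
tool_rot: [-90.0, -0.1, 12.4]
force: [-0.5, 0.5, -5.4]
grip_width: 0.0199
```

```bash
python3 st.py;  python3 - <<'E'
from h import *
b=env.read_camera('scene')
save('z12.png',cv2.resize(b[235:285,230:290],None,fx=10,fy=10,interpolation=cv2.INTER_CUBIC))
b=env.read_camera('wrist');save('wrist8.png',b)
save('z13.png',cv2.resize(b[300:350,240:320],None,fx=8,fy=8,interpolation=cv2.INTER_CUBIC))
E
```

```text
t 14.7 pos [ 0.4047 -0.2725  0.0254] rot [-90.0395  -0.0587  12.3946] Fsled [-0.6057 -0.3736] Fz -5.395608530070567 q3 47.09972057913104 pin in sled [53.5057 -1.2242]
```

View pics/z12.png

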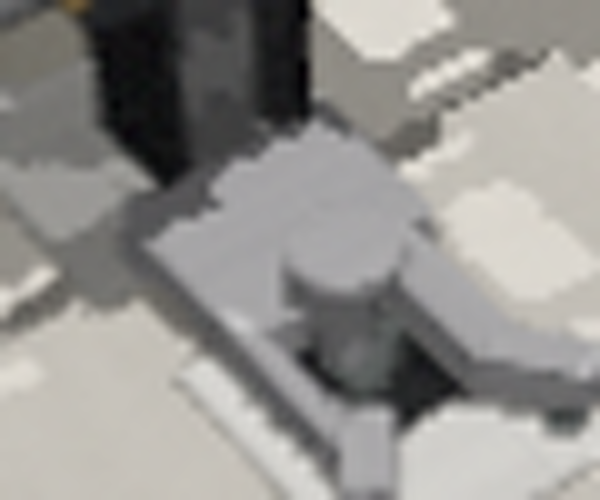

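View pics/z13.png

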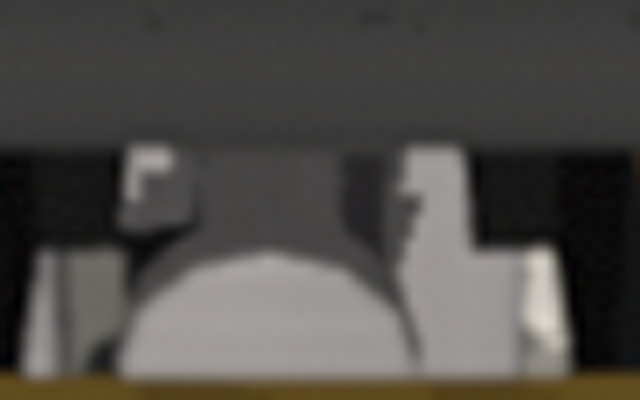

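carry_out(targets=[[[0, 0.4, -0.5], [0, 0, 0]], [[0, 0.3, -0.5], [0, 0, 0]], [[0, 0, -0.5], [0, 0, 0]], [[0, 0, -0.5], [0, 0, 0]], [[0, 0, 0], [0, 0, 0]]])

```text
time_s: 15.3
tool_pos: [0.4044, -0.2732, 0.0246]
tool_rot: [-89.9, 0.0, 12.4]
force: [-1.6, 4.4, 3.6]
grip_width: 0.02
```

```bash
python3 st.py
```

```text
t 15.3 pos [ 0.4044 -0.2732  0.0246] rot [-89.8643   0.0009  12.3806] Fsled [-4.6476 -0.6192] Fz 3.5663998861288584 q3 47.045782855234535 pin in sled [52.8482 -0.7148]
```

carry_out(targets=[[[0, -0.2, 1], [0, 0, 0]], [[0, 0, 1], [0, 0, 0]], [[0, 0, 1], [0, 0, 0]], [[0, 0, 1], [0, 0, 0]], [[0, 0, 1], [0, 0, 0]], [[0, 0, 1], [0, 0, 0]], [[0, 0, 0], [0, 0, 0]]])

```text
time_s: 16.0
tool_pos: [0.4034, -0.2702, 0.0248]
tool_rot: [-90.2, -0.0, 12.3]
force: [1.6, -5.2, -8.2]
grip_width: 0.0199
```

```bash
python3 st.py
```

```text
t 16.0 pos [ 0.4034 -0.2702  0.0248] rot [-90.1889  -0.0452  12.3289] Fsled [5.3707 0.4467] Fz -8.227767680727247 q3 47.18448814884765 pin in sled [56.0402 -0.36  ]
```

carry_out(targets=[[[0, 0.3, 0.5], [0, 0, 0]], [[0, 0.2, 0.5], [0, 0, 0]], [[0, 0, 0.5], [0, 0, 0]], [[0, 0, 0.3], [0, 0, 0]], [[0, 0, 0], [0, 0, 0]], [[0, 0, 0], [0, 0, 0]]])

```text
time_s: 16.6
tool_pos: [0.4034, -0.2699, 0.0246]
tool_rot: [-90.3, -0.1, 12.3]
force: [1.7, -7.2, -9.2]
grip_width: 0.0199
```

```bash
python3 st.py
```

```text
t 16.6 pos [ 0.4034 -0.2699  0.0246] rot [-90.3348  -0.0862  12.295 ] Fsled [7.3833 0.1127] Fz -9.179854896710255 q3 47.22050626266698 pin in sled [56.2773 -0.3721]
```

carry_out(targets=[[[0, 0.3, 0.5], [0, 0, 0]], [[0, 0.2, 0.5], [0, 0, 0]], [[0, 0, 0.4], [0, 0, 0]], [[0, 0, 0], [0, 0, 0]], [[0, 0, 0], [0, 0, 0]]])

```text
time_s: 17.1
tool_pos: [0.4034, -0.2699, 0.0246]
tool_rot: [-90.5, -0.1, 12.3]
force: [1.5, -10.7, -6.7]
grip_width: 0.0199
```

```bash
python3 st.py; python3 - <<'E'
from h import *
b=env.read_camera('wrist');save('wrist9.png',b)
s=env.read_camera('scene')
save('z14.png',np.hstack([cv2.resize(b[300:350,240:320],(480,300),interpolation=cv2.INTER_CUBIC),cv2.resize(s[235:285,235:285],(300,300),interpolation=cv2.INTER_CUBIC)]))
E
```

```text
t 17.1 pos [ 0.4034 -0.2699  0.0246] rot [-90.4542  -0.1184  12.2728] Fsled [10.7455 -0.7753] Fz -6.749789860228331 q3 47.257355693330275 pin in sled [56.3183 -0.3719]
```

View pics/z14.png

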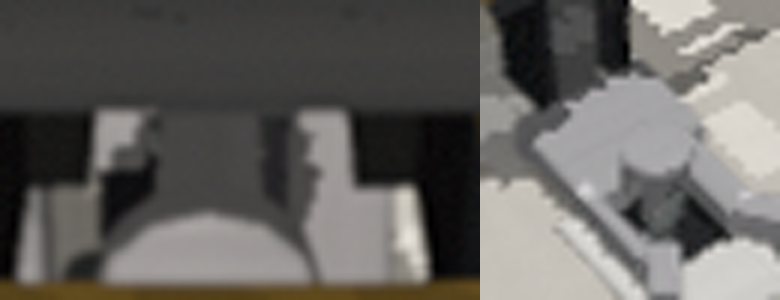

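carry_out(targets=[[[0, -0.5, -1], [0, 0, 0]], [[0, 0, -1], [0, 0, 0]], [[0, 0, -1], [0, 0, 0]], [[0, 0, -1], [0, 0, 0]], [[0, 0, -1], [0, 0, 0]], [[0, 0, -1], [0, 0, 0]], [[0, 0, -1], [0, 0, 0]], [[0, 0, -1], [0, 0, 0]], [[0, 0, -1], [0, 0, 0]], [[0, 0, 0], [0, 0, 0]], [[0, 0, 0], [0, 0, 0]]])

```text
time_s: 18.3
tool_pos: [0.4037, -0.2707, 0.0246]
tool_rot: [-89.6, 0.1, 12.4]
force: [-5.2, 7.2, 13.2]
grip_width: 0.0196
```

```bash
python3 st.py
```

```text
t 18.3 pos [ 0.4037 -0.2707  0.0246] rot [-89.5619   0.0622  12.4143] Fsled [-8.1924 -3.5058] Fz 13.22513331845946 q3 46.98895479037773 pin in sled [55.5031 -0.5992]
```

carry_out(targets=[[[0, -0.5, 0], [0, 0, 0]], [[0, -0.5, 0], [0, 0, 0]], [[0, 0, 0], [0, 0, 0]], [[0, 0, 0], [0, 0, 0]]])

```text
time_s: 18.7
tool_pos: [0.4041, -0.2738, 0.0247]
tool_rot: [-90.0, 0.0, 12.4]
force: [0.7, 0.1, -4.2]
grip_width: 0.02
```

```bash
python3 st.py
```

```text
t 18.7 pos [ 0.4041 -0.2738  0.0247] rot [-89.979    0.0216  12.3722] Fsled [0.0297 0.7325] Fz -4.168791508065764 q3 47.09820431109093 pin in sled [52.305  -0.3281]
```

carry_out(targets=[[[0, 0, -1], [0, 0, 0]], [[0, 0, -1], [0, 0, 0]], [[0, 0, -1], [0, 0, 0]], [[0, 0, 0], [0, 0, 0]]])

```text
time_s: 19.1
tool_pos: [0.4046, -0.2757, 0.0249]
tool_rot: [-89.8, 0.0, 12.4]
force: [-1.8, 6.2, -1.7]
grip_width: 0.0197
```

```bash
python3 st.py
```

```text
t 19.1 pos [ 0.4046 -0.2757  0.0249] rot [-89.8305   0.0497  12.3779] Fsled [-6.403  -0.4834] Fz -1.6840296808294357 q3 47.046601481197 pin in sled [50.4132 -0.3716]
```

carry_out(targets=[[[0, 0, 1], [0, 0, 0]], [[0, 0, 1], [0, 0, 0]], [[0, 0, 1], [0, 0, 0]], [[0, 0.1, 1], [0, 0, 0]], [[0, 0.1, 1], [0, 0, 0]], [[0, 0.1, 1], [0, 0, 0]], [[0, 0.2, 1], [0, 0, 0]], [[0, 0.2, 1], [0, 0, 0]], [[0, 0.2, 1], [0, 0, 0]], [[0, 0, 1], [0, 0, 0]], [[0, 0, 0.5], [0, 0, 0]], [[0, 0, 0], [0, 0, 0]]])

```text
time_s: 20.3
tool_pos: [0.4035, -0.2699, 0.0247]
tool_rot: [-90.3, -0.1, 12.3]
force: [1.7, -8.7, -9.1]
grip_width: 0.0198
```

```bash
python3 st.py
```

```text
t 20.3 pos [ 0.4035 -0.2699  0.0247] rot [-90.3332  -0.0928  12.3062] Fsled [ 8.8244 -0.1383] Fz -9.139735282592234 q3 47.221520259140114 pin in sled [56.2835 -0.4859]
```

carry_out(targets=[[[0, 0, 0.6], [0, 0, 0]], [[0, 0, 0], [0, 0, 0]], [[0, 0, 0], [0, 0, 0]]])

```text
time_s: 20.6
tool_pos: [0.4034, -0.2699, 0.0247]
tool_rot: [-90.4, -0.1, 12.3]
force: [2.5, -9.8, -10.8]
grip_width: 0.0197
```

carry_out(targets=[[[0, -0.2, -1], [0, 0, 0]], [[0, -0.2, -1], [0, 0, 0]], [[0, 0, -1], [0, 0, 0]], [[0, 0, -1], [0, 0, 0]], [[0, 0, -1], [0, 0, 0]], [[0, 0, -0.5], [0, 0, 0]], [[0, 0, 0], [0, 0, 0]], [[0, 0, 0], [0, 0, 0]]])

```text
time_s: 21.4
tool_pos: [0.4038, -0.2705, 0.0246]
tool_rot: [-89.9, 0.0, 12.4]
force: [-0.7, 2.2, 0.1]
grip_width: 0.0196
```

```bash
python3 st.py
```

```text
t 21.4 pos [ 0.4038 -0.2705  0.0246] rot [-89.8937   0.0012  12.3876] Fsled [-2.3384 -0.1855] Fz 0.12358108793202824 q3 47.072643181710994 pin in sled [55.5941 -0.7112]
```

carry_out(targets=[[[0, 0, 0.5], [0, 0, 0]], [[0, 0, 0], [0, 0, 0]], [[0, 0, 0], [0, 0, 0]], [[0, 0, 0], [0, 0, 0]], [[0, 0, 0], [0, 0, 0]], [[0, 0, 0], [0, 0, 0]]], jaw=0.5)

```text
time_s: 22.0
tool_pos: [0.4037, -0.2712, 0.0247]
tool_rot: [-90.0, -0.0, 12.4]
force: [-0.2, -0.6, -0.4]
grip_width: 0.0434
```

carry_out(targets=[[[0, -6, 0], [0, 0, 0]], [[0, -12, 0], [0, 0, 0]], [[0, -20, 0], [0, 0, 0]], [[0, -30, 0], [0, 0, 0]], [[0, -30, 0], [0, 0, 0]], [[0, -40, 0], [0, 0, 0]], [[0, -40, 0], [0, 0, 0]], [[0, -40, -20], [0, 0, 0]], [[0, 0, -30], [0, 0, 0]], [[0, 0, -30], [0, 0, 0]], [[0, 0, 0], [0, 0, 0]], [[0, 0, 0], [0, 0, 0]]])

```text
time_s: 23.2
tool_pos: [0.4202, -0.3496, 0.243]
tool_rot: [-90.0, 0.0, 12.3]
force: [0.1, 0.7, -0.3]
grip_width: 0.0437
```

```bash
python3 - <<'E'
from h import *
o=env.get_obs(); print(o['time_s'],o['tool_pos'],o['tool_rot'],o['qpos'],o['force'],o['grip_width'])
b=env.read_camera('wrist');save('wrist10.png',b); s=env.read_camera('scene'); save('scene10.png',s); t=env.read_camera('top'); save('top10.png',t)
save('z15.png',cv2.resize(s[170:300,150:320],None,fx=4,fy=4,interpolation=cv2.INTER_CUBIC))
E
```

```text
23.2 [ 0.4202 -0.3496  0.243 ] [-90.0033   0.0474  12.2575] [-12.9854   6.6145  54.3599  97.8234  -5.4432  78.3879  54.5518] [ 0.1149  0.7026 -0.2776] 0.04369214731365963
```

View pics/wrist10.png

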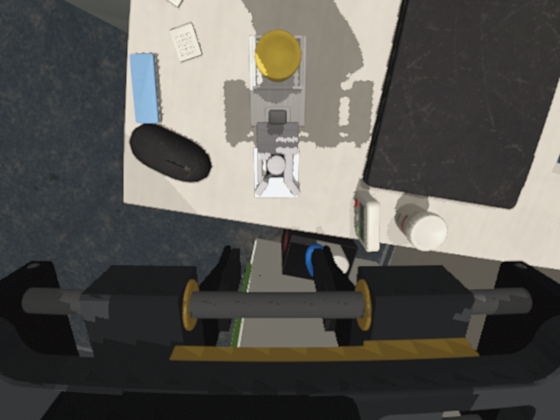

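View pics/z15.png

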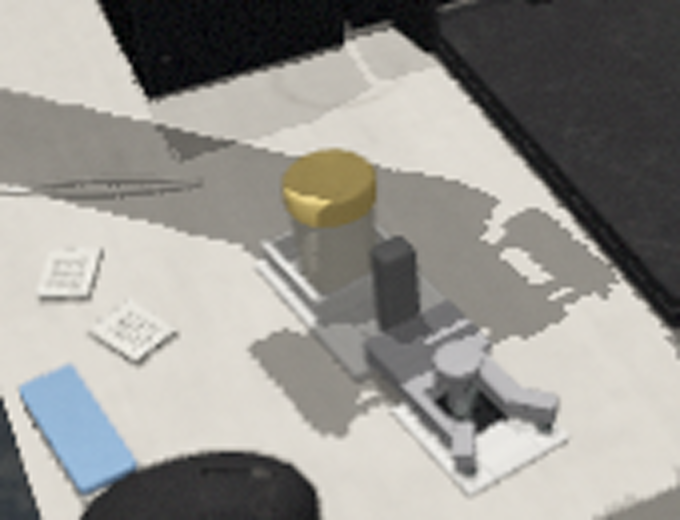

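```bash
python3 - <<'E'
import cv2
b=cv2.imread('pics/wrist10.png'); cv2.imwrite('pics/z16.png',cv2.resize(b[100:205,235:320],None,fx=5.5,fy=5.5,interpolation=cv2.INTER_CUBIC))
E
```

```text
(no output)
```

View pics/z16.png

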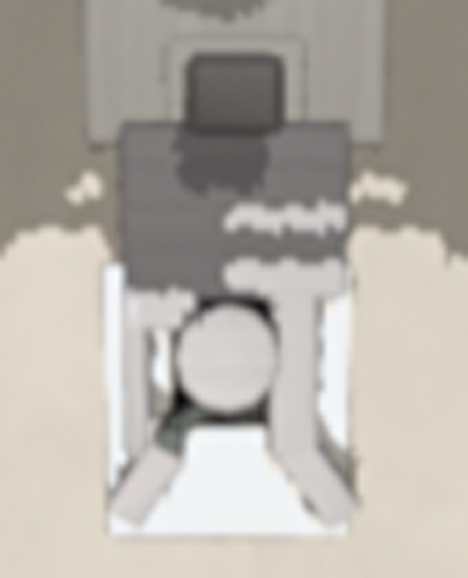

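```bash
python3 -c "
from cell import env
print(env.sign_off())"
```

```text
the job is handed in; nothing more can be done
None
```

The sled is hitched on the dock's pin with the latch shut, and I let go of it, backed the arm off and handed the job in at about 23 s.

- **Route and grip:** I gripped the post at a 20 mm opening, slid the sled forward 50 mm and sideways 77 mm, and pushed it onto the pin. The opposing force was 7 to 11 N, then fell to zero as the latch sprang shut.
- **Latch test:** I pulled back to about 10.7 N and the sled did not move. The first push after the click turned out to have stopped about 2 mm short of home. I pushed again until the hook met the pin at 6.4 N, then pulled back to about 10 N. The sled stopped firmly 5.9 mm back from home, which fits the 5 to 8 mm the latch allows.
- **Last pictures:**
  - The pin head is in the slot, with the latch finger slanting in behind it.
  - The sled lies flat with the pot upright in its pocket.
  - I saw no other thing moved, though I judged this by eye.
- **Limits of the checks:**
  - The largest force in line with the slot in my readings was 11.3 N. That is the wrist force at the end of each move, not the hook-to-pin contact force, so brief peaks would not show.
  - The tool briefly pressed the sled on the bench with about 13 N during the second push; I relieved it at once.
  - The top and wrist cameras disagreed by about 3 mm in x on where the pin was. I went by the wrist view, which the scene camera confirmed.
  - The latch detector found nothing in the one close-up I asked it about, so "shut" rests on the pictures and the force test.

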